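Toggles into the stoneware jar with the pouring scoop

ROBOT

A 6-joint arm with a two-finger parallel gripper is mounted at the origin on the work surface. World frame = base frame: x ahead of the robot, y to its left, z up, the work surface at z = 0. Lengths are in m, angles in rad, forces in N, time in s.
With the tool pointing down it reaches from about 0.275 to 0.975 m from the base axis. Payload 8.4 kg.
Tool frame: the origin (TCP) lies on the front face of the gripper's body, between the roots of the fingers; the fingertips stand 88 mm ahead of it and the grasp point (between the pads) lies 69 mm ahead of it (grip_depth is the distance from the TCP to the grasp point, in m); z points along the fingers, y is the line along which they close (so a half turn about z gives the same grasp; the last joint's range is limited). The gripper opens to 92 mm and grips with 3 to 60 N. Pads are 20 mm wide; open, the fingers measure 128 mm over their backs; the gripper's body (75 mm by 189 mm) begins 69 mm behind the grasp point.
Start: joints at [1.184, 0.353, 1.633, -0, 1.155, -0.002], TCP at [0.235, 0.579, 0.303] pointing down, gripper open.
Joint ranges: [-2.63, 2.63], [-0.92, 2.1], [0.06, 2.66], [-1.3, 4.44], [0, 2.69], [-3.02, 3.02]. Speed limits (rad/s): [2.22, 2.22, 2.79, 3.14, 3.14, 3.14].

INTERFACE

Orientations are given as a unit quaternion [w, x, y, z].
In Python, from plant import observe, capture, job_done, grip_depth gives the robot as it stands. The module is installed in compiled form; this text tells all that it offers.
- The arm moves only by the tool step_arm, never from a script. Its argument "deltas" is a list of rows, each a list of 7 numbers: the shift along the tool's x, y, z in units of 60 mm (1.0 is 60 mm), then the turn, a rotation vector about the tool's x, y, z in units of 10 degrees (1.0 is 10 degrees), then the gripper command: -1 is shut, 1 is fully open, values between are in proportion. A call has 1 to 12 rows; each row is the pose to reach, as a shift and turn from the pose commanded when the call began, along the tool's axes at that moment; what a row does not reach only later rows make up. A row lasts 1/8 s, in which the tool goes at most 62.5 mm and 10.7 degrees, less where a joint would pass 70% of its speed; a pose out of reach is approached as far as the arm can. A call with a gripper value outside its range is refused whole. The fingers move at their own pace and stop on an object; the grip force is fixed at half the most. Time passes only in rows, so rows that repeat a pose let the fingers close. It gives the time, the measured TCP pose, the force, the opening and the grip force at its end, in the units of the state.
- observe(): the state, without advancing time (a new reading comes with each control period).
- capture(name): name is "scene" or "side" or "wrist"; returns a dict with "img" (420x560x3 uint8, blue, green, red), "K" (3x3 intrinsics, pixels), "k1" (the pictures are not rectified: a ray, as slopes to the right and down, at radius r is drawn at 1 + k1 r^2 times it, then the intrinsics apply), "rvec" (rotation vector, rad) and "tvec" (3), from world to camera coordinates, as OpenCV has them. Camera axes: x right, y down, z forward; pixel columns grow to the right and rows downward; lengths in m; the calibration is good to about 2 mm. A picture is of the moment at which its call begins. There is no depth.
- job_done(): hands the job in; it is judged then, once.
The state is a dict: "clock": time; "q": joint angles; "joint_velocities": joint speeds; "joint_efforts": joint torques, N m; "position": TCP position; "tcp_rot": TCP orientation; "wrist_force": force on the tool from outside, world axes, zero at the start; "moment": the same for the moment, N m; "grip_width": finger opening in m; "grasp_force": force on a finger pad.
Only numpy, scipy, OpenCV 4.12 (cv2) and the standard library are available. Lean on these libraries where they do the work, as an engineer would, in place of code of your own. Each camera call takes 0.05 s, during which the arm holds its last target. There are 200 camera calls.

TASK

Put the coat toggles away: take the lid off the jar and set it down on the bench, then lay every loose toggle in the trough of the pouring scoop. Carry the scoop level to the jar, rest its lip just inside the mouth before tilting, and tip all the toggles in with the lip still in the mouth; if any misses, load it in the scoop and pour again. Finally set the empty scoop upright on the bench clear of the jar and put the lid back fully on the jar, keeping the jar upright and leaving the thread, glue and hammer alone.

Things in the scene. Friction and masses are not known exactly. Their poses are not given: they have to be found in the camera images.
- jar: Loose white stoneware jar standing on the bench, 1.1 kg, round: belly 110 across up to height 105, shoulder narrowing to a neck 70 across outside from height 123 to the rim at 145; wall 5 thick, inner floor 8 up, mouth 60 across inside. Origin at the centre of its underside, z up.
- jar_mouth (a point): Centre of the jar's mouth, level with the rim, 145 above the jar's underside.
- lid: Loose round wooden lid, 52 tall, 90 g: cork plug 46 across, 12 high (loose in the 60 mouth), then a disc 82 across, 10 thick, then a round knob 24 across, height 22 to 52. Starts on the jar, plug in the mouth. Origin at the centre of the plug's underside, z up; fully on it lies 133 above the jar's underside. On the bench it stands on its plug.
- scoop: Loose aluminium pouring scoop, dark wooden handle, 255 long, 0.26 kg. Origin on its underside (z=0, the bench), x towards the nose, z up. Open trough from back wall x=-75 to open nose x=+120, flat floor 24 wide, top z=13, underside z=9; holds three toggles end to end. Slippery: toggles start to slide at a tilt of 12 to 25 degrees and at 40 to 50 run out over the nose.
- scoop_lip (a point): Middle of the lower edge of the scoop's lip, at x=118, z=0 in the scoop's frame: a strip 3 thick and 26 wide hanging from the floor's front edge (z=9) to z=0. Spout, x=75 to 120: side walls only up to z=23, 43 wide outside. Behind it (x -78 to 75) the walls, 3 thick, lean out 30 degrees up to z=38, 52 wide inside there, 58 outside.
- scoop_grip (a point): Grip point in the scoop's handle, x=-108, z=50 in the scoop's frame; pinch across the scoop's y. The handle is an upright slab x=-135 to -81, 18 thick (y -9 to 9), from z=0 up to z=70, behind the back wall.
- toggle0: Loose pale wooden coat toggle, a rounded bar 60 long (its x) by 20 wide (y) by 16 thick (z), 25 g, with two dark grooves. Origin at the centre of its underside; the bar's middle is 8 above it along its z. May be absent.
- toggle1: Same as toggle0.
- toggle2: Same as toggle0.
- toggle3: Same as toggle0.
- thread: Bystander: cone of grey thread, 64 across, 100 tall, standing; origin under its centre.
- glue: Bystander: yellow glue bottle, 64 across, 150 tall, standing; origin under its centre.
- hammer: Bystander: hammer lying on the bench, handle towards its -x.

How it is judged:
By the outcome, as a careful person would: the job done as asked, in the order asked, and still so for the second after the job is handed in, with the robot touching nothing.
Of toggle0, toggle1, toggle2, toggle3 only 2 to 3 are there at a start; the rules pass over those that are not, and their reading is None.
At some moment in a run one of toggle0, toggle1, toggle2, toggle3, lid may be knocked a few centimetres aside while the robot is not near it.
It also fails if it takes over 210 s, if anything falls off the work surface, if the arm or the gripper's body presses on something with over 40 N, if the wrist force passes 120 N, or if a joint passes its speed limit or range.

## Working session

There is one attempt and no reset: what is moved stays moved. The work goes in short steps, Python scripts to look and compute and a tool call to move; the robot and the scene stay as the last step left them, time stands still between calls to the robot, and variables do not carry over. Pictures are saved under pics/ and viewed, at most 14 in all, crops included, and the job is handed in when it is done.

Besides the shell and the picture viewer there is one more tool, called after ">>>" as name([rows], argument=value, ...), one row to a line, values as JSON. step_arm: Moves the arm, as the interface text tells. Its arguments: {"type":"object","properties":{"deltas":{"type":"array"}},"required":["deltas"]}

```bash
mkdir -p pics; cat > h.py <<'E'
import numpy as np, cv2
from scipy.spatial.transform import Rotation as R
from plant import observe, capture, job_done, grip_depth
def cam(c):
    Rm=cv2.Rodrigues(np.array(c["rvec"],float))[0]; t=np.array(c["tvec"],float).ravel()
    return Rm,t,np.array(c["K"],float)
def ray(c,px):
    Rm,t,K=cam(c); d=np.array([c["k1"],0,0,0,0],float)
    # distortion drawn = 1+k1 r^2
    p=cv2.undistortPoints(np.array(px,float).reshape(-1,1,2),K,d).reshape(-1,2)
    D=np.c_[p,np.ones(len(p))]@Rm
    return -Rm.T@t,D
def onz(c,px,z):
    o,D=ray(c,px); s=(z-o[2])/D[:,2]; return o+s[:,None]*D
def proj(c,P):
    Rm,t,K=cam(c)
    return cv2.projectPoints(np.array(P,float).reshape(-1,3),np.array(c["rvec"],float),t,K,np.array([c["k1"],0,0,0,0],float))[0].reshape(-1,2)
def Rt():
    o=observe(); q=o["tcp_rot"]; return np.array(o["position"]),R.from_quat([q[1],q[2],q[3],q[0]])
def togo(P,Rw=None):
    """units for TCP target P (world), rotation target Rw"""
    p,r=Rt(); d=r.inv().apply(np.array(P)-p)/0.06
    rv=(r.inv()*Rw).as_rotvec()/np.deg2rad(10) if Rw is not None else np.zeros(3)
    return np.round(np.r_[d,rv],3)
def save(c,name): cv2.imwrite("pics/"+name+".png",c["img"])
E
python3 - <<'E'
from h import *
o=observe(); print(o); print(grip_depth)
import pickle
for n in ("scene","side","wrist"):
    c=capture(n); save(c,n+"0"); pickle.dump(c,open(n+"0.pkl","wb"))
    Rm,t,K=cam(c); print(n,-Rm.T@t,Rm[2],c["k1"],K[0,0])
E
```

```text
{'clock': 0.0, 'q': array([ 1.18362764e+00,  3.53639299e-01,  1.63414655e+00, -9.98347626e-06,
        1.15518768e+00, -2.39974385e-03]), 'joint_velocities': array([ 0.00060611, -0.00037478,  0.0012085 , -0.00132788,  0.00079132,
       -0.00010911]), 'joint_efforts': array([ 4.98489331e-03, -5.93837392e+01, -3.34226453e+01,  7.01230369e-02,
        2.31717486e-02, -1.15751122e-04]), 'position': array([0.2344492 , 0.57895029, 0.30196382]), 'tcp_rot': array([-1.29159155e-04,  1.91197890e-01,  9.81551267e-01, -6.78268190e-04]), 'wrist_force': array([ 0.08774997, -0.02486132, -0.27313266]), 'moment': array([ 0.03528358,  0.02074197, -0.02234383]), 'grasp_force': 0.0, 'grip_width': 0.09197360234272392}
0.0694
scene [1.16621125 0.64028927 0.81780542] [-0.56601868 -0.52092642 -0.6389511 ] -0.018215441654277634 425.74426880038163
side [ 0.14351028 -1.28677017  0.91247767] [ 0.23783099  0.84101987 -0.48592385] -0.09632820277205689 514.5267976536074
wrist [0.16367282 0.6081396  0.38375646] [ 0.25057969 -0.1032471  -0.9625746 ] -0.05190374545892494 340.7109569945069
```

View pics/scene0.png

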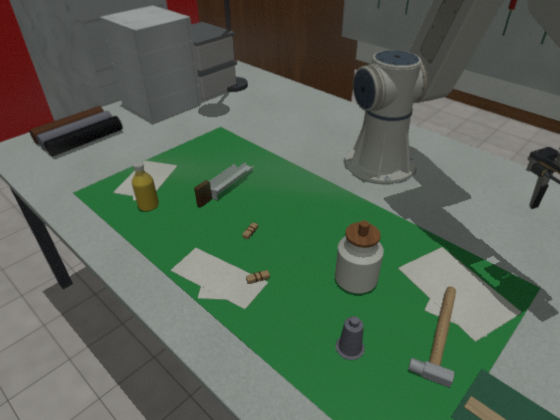

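View pics/side0.png

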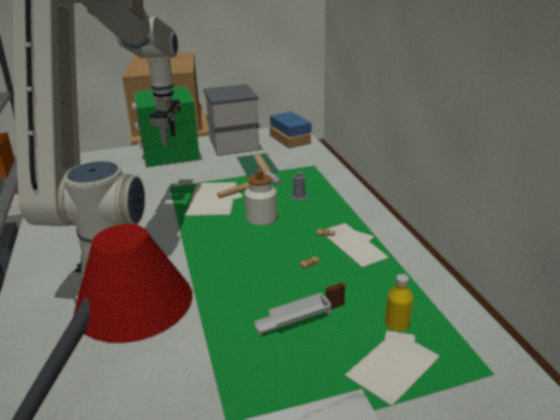

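The scene view shows the jar at (358,265), toggles at (250,230) and (258,277), the scoop from (203,193) to (250,170) with its handle on the left, the glue at (147,190), the thread at (351,337) and the hammer at (440,340). The side view shows the same things: scoop nose at (262,325), handle at (336,294), toggles at (310,262) and (326,232), with no third toggle visible.

```bash
python3 - <<'E'
from h import *
import pickle
S=pickle.load(open("scene0.pkl","rb"));D=pickle.load(open("side0.pkl","rb"))
def tri(a,b):
    o1,d1=ray(S,[a]);o2,d2=ray(D,[b]);d1=d1[0];d2=d2[0]
    A=np.c_[d1,-d2];s=np.linalg.lstsq(A,o2-o1,rcond=None)[0]
    p,q=o1+s[0]*d1,o2+s[1]*d2;return (p+q)/2,np.linalg.norm(p-q)
def comps(c,mask,lo,hi):
    n,l,st,ce=cv2.connectedComponentsWithStats(mask.astype(np.uint8));out=[]
    for i in range(1,n):
        if lo<st[i,4]<hi: out.append((ce[i].round(1),st[i]))
    return out
print("knobtop",tri((363.5,223),(260.5,173)))
print("thread top",tri((354,320),(299,175)))
for n,c in(("scene",S),("side",D)):
    hsv=cv2.cvtColor(c["img"],cv2.COLOR_BGR2HSV)
    m=cv2.inRange(hsv,(5,60,90),(25,255,255))
    for ce,st in comps(c,m>0,20,600): print(n,ce,st,onz(c,[ce],0.008)[0].round(3))
print("scoop scene handle,nose",onz(S,[(204,182),(250,168)],0.05).round(3))
print("side handle/lip",onz(D,[(335,286)],0.07).round(3),onz(D,[(265,330),(330,308)],0.0).round(3))
print("glue",onz(S,[(147,208)],0).round(3), "hammer",onz(S,[(450,290),(440,350),(415,365),(450,380)],0.015).round(3))
print("mat corners",onz(S,[(221,129),(78,195),(539,292)],0).round(3))
E
```

```text
knobtop (array([0.50155563, 0.25721346, 0.1788975 ]), np.float64(0.008027604295193962))
thread top (array([0.67655563, 0.37143732, 0.09153763]), np.float64(0.00453712813121147))
scene [141.4 186.4] [132 171  21  39 356] [ 0.663 -0.479  0.008]
scene [362.5 233.6] [346 221  34  24 472] [0.358 0.18  0.008]
scene [249.4 229.6] [243 223  14  14  81] [ 0.567 -0.067  0.008]
scene [257.  275.5] [246 271  23  10 117] [0.675 0.078 0.008]
scene [481.3 410.1] [464 397  41  23 423] [0.621 0.65  0.008]
side [203.5 124.3] [198 106  12  30 200] [0.455 1.298 0.008]
side [292.5 138.1] [270 126  40  22 254] [0.833 0.944 0.008]
side [250.2 178.8] [218 155  54  42 482] [0.534 0.569 0.008]
side [  2.1 169.6] [  0 157   7  22  62] [-0.507  1.051  0.008]
side [326.  232.1] [318 230  17   6  83] [0.678 0.083 0.008]
side [309.  261.7] [301 257  17  10  86] [ 0.568 -0.062  0.008]
side [402.1 289.3] [395 284  16  14  65] [ 0.772 -0.275  0.008]
side [397.8 312.7] [387 290  24  40 493] [ 0.714 -0.361  0.008]
scoop scene handle,nose [[ 0.542 -0.299  0.05 ]
 [ 0.388 -0.253  0.05 ]]
side handle/lip [[ 0.568 -0.274  0.07 ]] [[ 0.364 -0.305  0.   ]
 [ 0.554 -0.276  0.   ]]
glue [[ 0.709 -0.378  0.   ]] hammer [[0.388 0.464 0.015]
 [0.559 0.527 0.015]
 [0.628 0.506 0.015]
 [0.609 0.576 0.015]]
mat corners [[ 0.223 -0.605  0.   ]
 [ 0.824 -0.597  0.   ]
 [ 0.225  0.628  0.   ]]
```

View pics/wrist0.png

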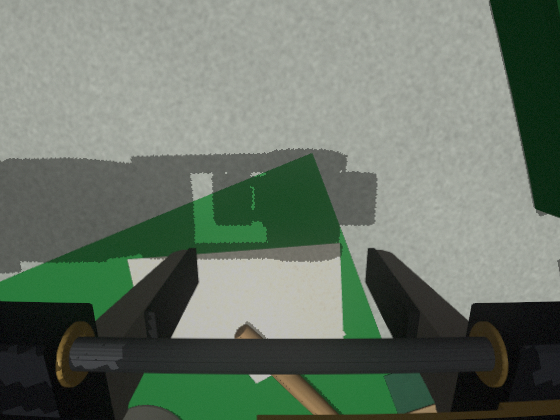

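The wrist view shows only the far mat corner and the hammer handle end at (250,330), with nothing at the fingers. My estimates agree across the two views: jar about (0.50,0.257), toggles (0.567,-0.065) and (0.677,0.08), and scoop nose towards -x. I'll move above the jar.

>>> step_arm([
  [-6.12, -3.31, -0.5, 0, 0, 0, 1],
  [-6.12, -3.31, -0.5, 0, 0, 0, 1],
  [-6.12, -3.31, -0.5, 0, 0, 0, 1],
  [-6.12, -3.31, -0.5, 0, 0, 0, 1],
  [-6.12, -3.31, -0.5, 0, 0, 0, 1],
  [-6.12, -3.31, -0.5, 0, 0, 0, 1],
  [-6.12, -3.31, -0.5, 0, 0, 0, 1],
  [-6.12, -3.31, -0.5, 0, 0, 0, 1],
  [-6.12, -3.31, -0.5, 0, 0, 0, 1],
  [-6.12, -3.31, -0.5, 0, 0, 0, 1],
])

```text
clock: 1.4
position: [0.4996, 0.2583, 0.3324]
tcp_rot: [-0.0, 0.191, 0.982, -0.0]
wrist_force: [0.2, -0.0, -0.3]
grip_width: 0.0916
grasp_force: 0.0
```

```bash
python3 - <<'E'
from h import *
c=capture("wrist"); save(c,"w1"); import pickle; pickle.dump(c,open("w1.pkl","wb"))
p,r=Rt(); print(p,r.as_matrix().round(3)); print(observe()["q"].round(3))
print(proj(c,[0.502,0.257,0.185]))
E
```

```text
[0.49962087 0.25837977 0.33253222] [[-0.927  0.374 -0.   ]
 [ 0.374  0.927 -0.   ]
 [ 0.    -0.    -1.   ]]
[ 0.475  0.228  1.736  0.     1.178 -0.713]
[[280.73105342 234.54398449]]
```

View pics/w1.png

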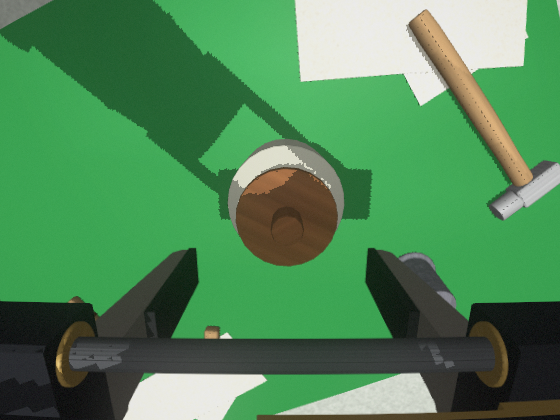

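The lid fills (236–338, 167–266), with the knob top at about (288,222), slightly right of centre between the fingers. Part of the thread shows at (425,275), and the edge of a toggle at (212,332).

```bash
python3 - <<'E'
from h import *
import pickle
c=pickle.load(open("w1.pkl","rb"))
hsv=cv2.cvtColor(c["img"],cv2.COLOR_BGR2HSV)
m=cv2.inRange(hsv,(3,80,30),(22,255,255)); m[290:]=0; m[:,400:]=0
k=max(cv2.findContours(m,cv2.RETR_EXTERNAL,cv2.CHAIN_APPROX_NONE)[0],key=cv2.contourArea)
P=onz(c,cv2.convexHull(k).reshape(-1,2),0.155)[:,:2].astype(np.float32)
ctr,rad=cv2.minEnclosingCircle(P); print("lid",ctr,rad, P.mean(0))
print("knob",onz(c,[(288,219)],0.185))
print(togo([*ctr,0.2465]), "tool->place",)
E
```

```text
lid (0.5003060102462769, 0.26239773631095886) 0.040626417845487595 [0.5006748  0.26532343]
knob [[0.49322825 0.26604724 0.185     ]]
[0.014 0.067 1.434 0.    0.    0.   ] tool->place
```

>>> step_arm([
  [0.04, 0.06, 0.7, 0, 0, 0, 1],
  [0.04, 0.06, 1.2, 0, 0, 0, 1],
  [0.04, 0.06, 1.42, 0, 0, 0, 1],
  [0.04, 0.06, 1.42, 0, 0, 0, 1],
  [0.04, 0.06, 1.42, 0, 0, 0, -1],
  [0.04, 0.06, 1.42, 0, 0, 0, -1],
  [0.04, 0.06, 1.42, 0, 0, 0, -1],
  [0.04, 0.06, 1.42, 0, 0, 0, -1],
  [0.04, 0.06, 1.42, 0, 0, 0, -1],
  [0.04, 0.06, 1.42, 0, 0, 0, -1],
  [0.04, 0.06, 1.42, 0, 0, 0, -1],
])

```text
clock: 2.82
position: [0.4995, 0.2616, 0.2475]
tcp_rot: [-0.0, 0.191, 0.982, 0.0]
wrist_force: [-0.2, 1.5, -0.4]
grip_width: 0.0241
grasp_force: 0.2
```

>>> step_arm([
  [0, 0, 0, 0, 0, 0, -1],
  [0, 0, 0, 0, 0, 0, -1],
  [0, 0, -0.3, 0, 0, 0, -1],
  [0, 0, -0.6, 0, 0, 0, -1],
  [0, 0, -1, 0, 0, 0, -1],
  [0, 0, -1, 0, 0, 0, -1],
  [0.1, -0.9, -1, 0, 0, 0, -1],
  [0.2, -1.8, -0.9, 0, 0, 0, -1],
  [0.25, -2.7, -0.5, 0, 0, 0, -1],
  [0.3, -3.4, 0.2, 0, 0, 0, -1],
  [0.3, -3.71, 1, 0, 0, 0, -1],
  [0.3, -3.71, 1.6, 0, 0, 0, -1],
])

```text
clock: 4.32
position: [0.3979, 0.0608, 0.15]
tcp_rot: [-0.0, 0.192, 0.981, -0.0]
wrist_force: [0.2, 0.2, -0.8]
grip_width: 0.0235
grasp_force: 30.0
```

>>> step_arm([
  [0, 0, 0, 0, 0, 0, -1],
  [0, 0, 0.3, 0, 0, 0, -1],
  [0, 0, 0.5, 0, 0, 0, -1],
  [0, 0, 0.58, 0, 0, 0, -1],
  [0, 0, 0.61, 0, 0, 0, -1],
  [0, 0, 0.61, 0, 0, 0, -1],
])

```text
clock: 5.08
position: [0.3995, 0.0621, 0.1152]
tcp_rot: [0.0, 0.191, 0.982, 0.0]
wrist_force: [0.0, -0.5, -1.6]
grip_width: 0.023
grasp_force: 30.0
```

>>> step_arm([
  [0, 0, 0, 0, 0, 0, 0],
  [0, 0, 0, 0, 0, 0, 0.5],
  [0, 0, 0, 0, 0, 0, 0.5],
  [0, 0, -0.5, 0, 0, 0, 0.5],
  [0, 0, -1.2, 0, 0, 0, 1],
  [0, 0, -2.2, 0, 0, 0, 1],
  [-1, -0.3, -2.7, 0, 0, 0, 1],
  [-2, -0.6, -2.7, 0, 0, 0, 1],
  [-3.37, -0.92, -2.7, 0, 0, 0, 1],
  [-3.37, -0.92, -2.7, 0, 0, 0, 1],
  [-3.37, -0.92, -2.7, 0, 0, 0, 1],
  [-3.37, -0.92, -2.7, 0, 0, 0, 1],
])

```text
clock: 6.58
position: [0.5649, -0.0645, 0.2764]
tcp_rot: [-0.001, 0.191, 0.982, 0.0]
wrist_force: [0.8, 0.0, -0.4]
grip_width: 0.0916
grasp_force: 0.0
```

```bash
cat >> h.py <<'E'
def toggles(c,z=0.008,crop=None):
    """elongated tan blobs -> centre and axis azimuth on plane z"""
    hsv=cv2.cvtColor(c["img"],cv2.COLOR_BGR2HSV)
    m=cv2.inRange(hsv,(8,60,60),(26,255,255)); m=cv2.morphologyEx(m,cv2.MORPH_CLOSE,np.ones((9,9),np.uint8))
    out=[]
    for k in cv2.findContours(m,cv2.RETR_EXTERNAL,cv2.CHAIN_APPROX_NONE)[0]:
        if cv2.contourArea(k)<60: continue
        P=onz(c,k.reshape(-1,2),z)[:,:2].astype(np.float32)
        (ctr,(w,h),a)=cv2.minAreaRect(P)
        if w<h: w,h,a=h,w,a+90
        out.append((k.reshape(-1,2).mean(0).round(0),np.round(ctr,4),round(w,3),round(h,3),round((a+90)%180-90,1)))
    return out
E
python3 - <<'E'
from h import *
import pickle
for n in("wrist","scene"):
    c=capture(n); save(c,n+"2"); pickle.dump(c,open(n+"2.pkl","wb"))
    for t in toggles(c,0.012): print(n,t)
p,r=Rt(); print(p,observe()["q"].round(3))
E
```

```text
wrist (array([412., 415.]), array([ 0.9003, -0.0146]), 0.408, 0.032, 67.9)
wrist (array([491., 355.]), array([0.8479, 0.099 ]), 0.105, 0.041, -4.4)
wrist (array([ 71., 354.]), array([ 0.6545, -0.3792]), 0.105, 0.04, -40.5)
wrist (array([ 83., 291.]), array([ 0.5823, -0.3181]), 0.063, 0.021, 9.2)
wrist (array([442., 238.]), array([0.6752, 0.0803]), 0.061, 0.025, -26.0)
wrist (array([283., 197.]), array([ 0.5673, -0.0636]), 0.06, 0.02, 16.3)
wrist (array([343.,   9.]), array([0.4269, 0.0526]), 0.074, 0.023, 68.6)
scene (array([483., 411.]), array([0.6289, 0.6553]), 0.068, 0.037, -89.0)
scene (array([443., 326.]), array([0.4837, 0.4963]), 0.233, 0.024, 18.0)
scene (array([257., 276.]), array([0.679 , 0.0833]), 0.058, 0.028, -28.0)
scene (array([250., 230.]), array([ 0.5708, -0.0608]), 0.065, 0.022, 16.5)
scene (array([321., 220.]), array([0.3945, 0.06  ]), 0.084, 0.078, -1.6)
scene (array([144., 191.]), array([ 0.6675, -0.4562]), 0.229, 0.066, 64.9)
scene (array([ 67., 120.]), array([ 0.6132, -1.1071]), 0.299, 0.066, 1.2)
scene (array([510., 112.]), array([-0.7216,  0.1679]), 0.469, 0.124, -88.7)
scene (array([353.,  53.]), array([-0.854, -0.749]), 0.513, 0.06, 38.7)
scene (array([292.,  53.]), array([-0.8012, -1.1511]), 1.313, 0.255, 34.8)
scene (array([204.,   8.]), array([-0.8739, -2.0599]), 0.594, 0.153, 52.5)
[ 0.56491433 -0.06422577  0.27683511] [-0.116  0.293  1.781  0.     1.068 -1.303]
```

View pics/wrist2.png

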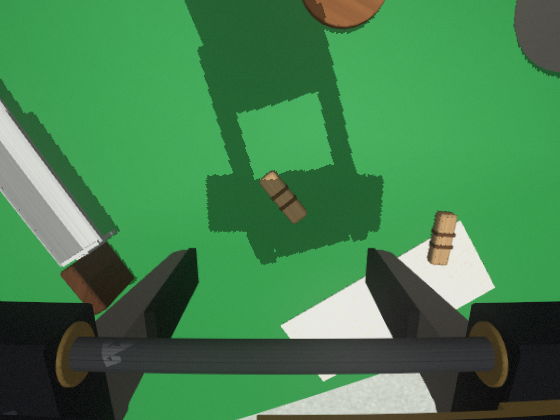

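The wrist view shows toggle A at (283,197), toggle B at (442,238), the lid standing on the bench at (343,10), and the scoop at left with its handle at (97,275) and the trough running up-left. I'll grasp toggle A, turning the tool -38°.

>>> step_arm([
  [-0.03, 0.02, 0.8, 0, 0, -1, 1],
  [-0.03, 0.02, 1.6, 0, 0, -2, 1],
  [-0.03, 0.02, 2.2, 0, 0, -3, 0.4],
  [-0.03, 0.02, 2.6, 0, 0, -3.83, 0.2],
  [-0.03, 0.02, 2.9, 0, 0, -3.83, 0.2],
  [-0.03, 0.02, 3.06, 0, 0, -3.83, 0.2],
  [-0.03, 0.02, 3.06, 0, 0, -3.83, 0.2],
  [-0.03, 0.02, 3.06, 0, 0, -3.83, -1],
  [-0.03, 0.02, 3.06, 0, 0, -3.83, -1],
  [-0.03, 0.02, 3.06, 0, 0, -3.83, -1],
  [-0.03, 0.02, 3.06, 0, 0, -3.83, -1],
  [-0.03, 0.02, 3.06, 0, 0, -3.83, -1],
])

```text
clock: 8.18
position: [0.5682, -0.0646, 0.0936]
tcp_rot: [0.0, -0.141, 0.99, -0.0]
wrist_force: [-0.8, 0.2, 4.6]
grip_width: 0.0198
grasp_force: 30.0
```

>>> step_arm([
  [0, 0, 0, 0, 0, 0, -1],
  [0, 0, 0, 0, 0, 0, -1],
  [0, 0, -0.8, 0, 0, 0, -1],
  [0, 0, -1.6, 0, 0, 0, -1],
  [0, 0, -2.6, 0, 0, 0, -1],
  [0, 0, -3.2, 0, 0, 0, -1],
  [0, 0, -3.2, 0, 0, 0, -1],
])

```text
clock: 9.05
position: [0.5694, -0.0648, 0.2882]
tcp_rot: [0.003, -0.141, 0.99, -0.001]
wrist_force: [0.7, 0.8, -0.4]
grip_width: 0.0196
grasp_force: 30.0
```

```bash
python3 - <<'E'
from h import *
p,r=Rt(); print(p,r.as_matrix().round(3),observe()["grip_width"])
# candidate scoop mid (0.47,-0.29): view from there
print(togo([0.50,-0.285,0.30]))
E
```

```text
[ 0.56942639 -0.06475008  0.28824867] [[-0.96  -0.28   0.006]
 [-0.28   0.96  -0.001]
 [-0.005 -0.002 -1.   ]] 0.019629148425085716
[ 2.137 -3.201 -0.2    0.     0.     0.   ]
```

>>> step_arm([
  [0.7, -0.9, -0.2, 0, 0, 0.8, -1],
  [1.4, -1.8, -0.2, 0, 0, 0.8, -1],
  [2.1, -2.7, -0.2, 0, 0, 0.8, -1],
  [2.1, -3.2, -0.2, 0, 0, 0.8, -1],
  [2.1, -3.2, -0.2, 0, 0, 0.8, -1],
  [2.1, -3.2, -0.2, 0, 0, 0.8, -1],
  [2.1, -3.2, -0.2, 0, 0, 0.8, -1],
])

```text
clock: 9.93
position: [0.5008, -0.2829, 0.2966]
tcp_rot: [-0.001, -0.073, 0.997, 0.0]
wrist_force: [0.3, -0.9, 0.6]
grip_width: 0.0198
grasp_force: 30.0
```

```bash
python3 - <<'E'
from h import *
import pickle
c=capture("wrist"); save(c,"w3"); pickle.dump(c,open("w3.pkl","wb"))
p,r=Rt(); print(p,r.as_matrix().round(3),observe()["q"].round(3))
E
```

```text
[ 0.50094703 -0.28290597  0.29682852] [[-0.989 -0.145 -0.001]
 [-0.145  0.989  0.001]
 [ 0.001  0.001 -1.   ]] [-0.517  0.282  1.747  0.     1.113 -2.233]
```

View pics/w3.png

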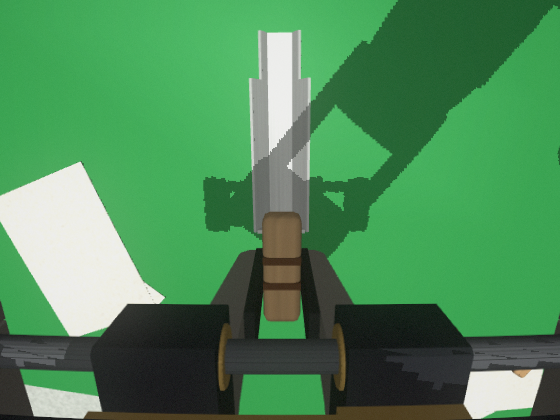

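The view shows the scoop straight ahead: nose corners at (260,31) and (300,31), wall shoulders at (249,79) and (309,79), and the rear right corner at about (309,232). The held toggle hides the handle.

```bash
python3 - <<'E'
from h import *
import pickle
c=pickle.load(open("w3.pkl","rb")); p,r=Rt()
n=onz(c,[(260,31),(300,31)],0.023); s=onz(c,[(249.5,79),(309.5,79)],0.038); b=onz(c,[(252.5,232),(308.5,232)],0.038)
for q in(n,s,b): print(q.round(4).tolist(), q.mean(0).round(4), np.linalg.norm(q[0]-q[1]).round(4))
N,S_,B=n.mean(0),s.mean(0),b.mean(0)
d=(N-B)[:2]; L=np.linalg.norm(d); az=np.degrees(np.arctan2(d[1],d[0])); print("az",az,L,"N-S",np.linalg.norm((N-S_)[:2]))
u=d/L; O=(N[:2]-0.120*u+S_[:2]-0.075*u+B[:2]+0.078*u)/3
print("O",O, [ (N[:2]-0.120*u),(S_[:2]-.075*u),(B[:2]+.078*u)],"grip",O-0.108*u)
np.save("scoop.npy",np.r_[O,az])
Rz=R.from_euler("z",az-180,degrees=True)*R.from_matrix([[-1,0,0],[0,1,0],[0,0,-1]])
for x in(-0.042,0.022): print(x,togo([*(O+x*u),0.131],Rz))
E
```

```text
[[0.347, -0.3255, 0.023], [0.3414, -0.2877, 0.023]] [ 0.3442 -0.3066  0.023 ] 0.0382
[[0.3931, -0.3285, 0.038], [0.385, -0.2726, 0.038]] [ 0.389  -0.3005  0.038 ] 0.0565
[[0.5431, -0.307, 0.038], [0.5347, -0.2486, 0.038]] [ 0.5389 -0.2778  0.038 ] 0.059
az -171.58783718537694 0.19680970649877896 N-S 0.045231216633405784
O [ 0.46262498 -0.28927469] [array([ 0.46291522, -0.28904427]), array([ 0.46322197, -0.28956141]), array([ 0.46173774, -0.2892184 ])] grip [ 0.56946304 -0.27347505]
-0.042 [-0.054 -0.013  2.764  0.004 -0.004 -0.008]
0.022 [ 1.012 -0.015  2.764  0.004 -0.004 -0.008]
```

>>> step_arm([
  [0.05, -0.015, 0.9, 0, 0, 0, -1],
  [0.05, -0.015, 1.8, 0, 0, 0, -1],
  [0.05, -0.015, 2.4, 0, 0, 0, -1],
  [0.05, -0.015, 2.7, 0, 0, 0, -1],
  [0.05, -0.015, 2.8, 0, 0, 0, -1],
  [0.05, -0.015, 2.8, 0, 0, 0, -1],
  [0.05, -0.015, 2.8, 0, 0, 0, -1],
  [0.05, -0.015, 2.8, 0, 0, 0, -0.2],
  [0.05, -0.015, 2.8, 0, 0, 0, -0.2],
  [0.05, -0.015, 2.8, 0, 0, 0, -0.2],
  [0.05, -0.015, 2.8, 0, 0, 0, -0.2],
  [0.05, -0.015, 2.8, 0, 0, 0, -0.2],
])

```text
clock: 11.48
position: [0.498, -0.2855, 0.1293]
tcp_rot: [-0.0, -0.072, 0.997, 0.0]
wrist_force: [0.6, -0.6, -0.0]
grip_width: 0.037
grasp_force: 0.0
```

>>> step_arm([
  [0, 0, -0.6, 0, 0, 0, -0.2],
  [0, 0, -1.5, 0, 0, 0, 0.2],
  [0, 0, -2.5, 0, 0, 0, 1],
  [0, 0, -2.8, 0, 0, 0, 1],
  [0, 0, -2.8, 0, 0, 0, 1],
  [0, 0, -2.8, 0, 0, 0, 1],
])

```text
clock: 12.22
position: [0.4972, -0.285, 0.2953]
tcp_rot: [-0.001, -0.072, 0.997, 0.001]
wrist_force: [-0.6, 0.3, -0.1]
grip_width: 0.0844
grasp_force: 0.0
```

```bash
python3 - <<'E'
from h import *
import pickle
c=capture("wrist"); pickle.dump(c,open("w4.pkl","wb"))
cv2.imwrite("pics/w4.png",cv2.resize(c["img"][20:320,130:430],(600,600)))
print(toggles(c,0.029)); print(Rt()[0])
s=capture("scene"); print([t for t in toggles(s,0.012) if t[2]<.1])
R2=R.from_euler("z",-26,degrees=True)*R.from_matrix([[-1,0,0],[0,1,0],[0,0,-1]])
print(togo([.6752,.0803,.28],R2), togo([.6752,.0803,.093],R2))
E
```

```text
[(array([403., 415.]), array([ 0.7656, -0.0816]), 0.435, 0.033, -81.9), (array([162., 389.]), array([ 0.7702, -0.3981]), 0.079, 0.041, -18.7), (array([477., 354.]), array([ 0.6633, -0.0164]), 0.105, 0.039, 24.8), (array([ 86., 354.]), array([ 0.7315, -0.4929]), 0.105, 0.038, -9.4), (array([191., 329.]), array([ 0.669 , -0.3691]), 0.031, 0.023, 4.0), (array([282., 278.]), array([ 0.59  , -0.2705]), 0.051, 0.018, 10.9), (array([282., 194.]), array([ 0.4964, -0.284 ]), 0.06, 0.02, 11.6)]
[ 0.49720002 -0.28501171  0.29505207]
[(array([483., 411.]), array([0.6289, 0.6553]), 0.068, 0.037, -89.0), (array([257., 276.]), array([0.679 , 0.0833]), 0.058, 0.028, -28.0), (array([321., 220.]), array([0.3949, 0.057 ]), 0.083, 0.083, 76.7)]
[-3.809  5.6    0.254  0.007 -0.019  3.426] [-3.818  5.593  3.371  0.007 -0.019  3.426]
```

View pics/w4.png

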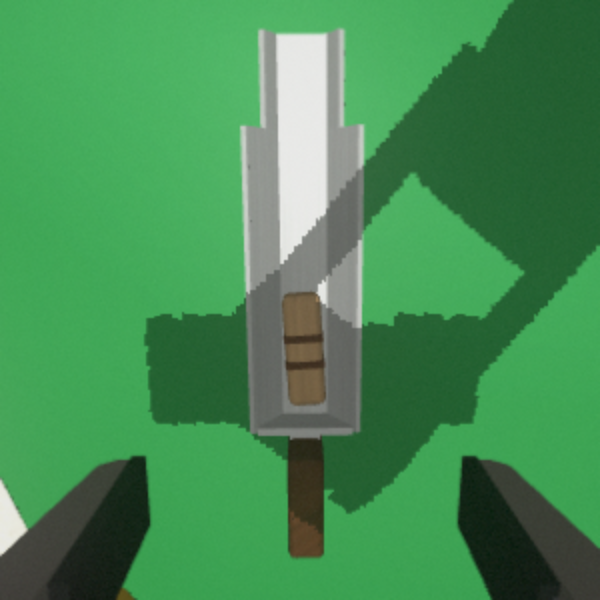

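The toggle lies flat in the trough near the back wall. Next is toggle B.

>>> step_arm([
  [-0.5, 0.8, 0.25, 0, 0, 1, 1],
  [-1, 1.6, 0.25, 0, 0, 2, 1],
  [-1.5, 2.4, 0.25, 0, 0, 3, 1],
  [-2, 3.2, 0.25, 0, 0, 3.43, 1],
  [-2.5, 4, 0.25, 0, 0, 3.43, 1],
  [-3.2, 4.8, 0.25, 0, 0, 3.43, 1],
  [-3.81, 5.6, 0.25, 0, 0, 3.43, 1],
  [-3.81, 5.6, 0.25, 0, 0, 3.43, 1],
  [-3.81, 5.6, 0.25, 0, 0, 3.43, 1],
  [-3.81, 5.6, 0.25, 0, 0, 3.43, 1],
])

```text
clock: 13.58
position: [0.6753, 0.0785, 0.2817]
tcp_rot: [-0.001, 0.226, 0.974, -0.0]
wrist_force: [0.4, -0.8, -0.3]
grip_width: 0.0917
grasp_force: 0.0
```

```bash
python3 - <<'E'
from h import *
c=capture("wrist")
T=[t for t in toggles(c,0.012) if .04<t[2]<.075 and abs(t[0][0]-280)<90 and t[0][1]<300]; print(T,Rt()[0])
t=T[0]; R2=R.from_euler("z",t[4],degrees=True)*R.from_matrix([[-1,0,0],[0,1,0],[0,0,-1]])
print(togo([*t[1],.093],R2))
E
```

```text
[(array([284., 193.]), array([0.6763, 0.0809]), 0.059, 0.019, -26.1)] [0.67545577 0.07842072 0.28200742]
[ 4.00e-03  4.50e-02  3.15e+00 -4.00e-03 -4.00e-03 -3.00e-03]
```

>>> step_arm([
  [0, 0.04, 0.9, 0, 0, 0, 1],
  [0, 0.04, 1.8, 0, 0, 0, 0.4],
  [0, 0.04, 2.6, 0, 0, 0, 0.2],
  [0, 0.04, 3, 0, 0, 0, 0.2],
  [0, 0.04, 3.15, 0, 0, 0, 0.2],
  [0, 0.04, 3.15, 0, 0, 0, 0.2],
  [0, 0.04, 3.15, 0, 0, 0, -1],
  [0, 0.04, 3.15, 0, 0, 0, -1],
  [0, 0.04, 3.15, 0, 0, 0, -1],
  [0, 0.04, 3.15, 0, 0, 0, -1],
  [0, 0.04, 3.15, 0, 0, 0, -1],
  [0, 0.04, 3.15, 0, 0, 0, -1],
])

```text
clock: 15.12
position: [0.6773, 0.0821, 0.0937]
tcp_rot: [0.0, 0.225, 0.974, 0.0]
wrist_force: [-0.9, -0.8, 5.9]
grip_width: 0.0194
grasp_force: 30.0
```

>>> step_arm([
  [0, 0, 0, 0, 0, 0, -1],
  [0, 0, -0.8, 0, 0, 0, -1],
  [0, 0, -1.6, 0, 0, 0, -1],
  [0, 0, -2.6, 0, 0, 0, -1],
  [0, 0, -3.3, 0, 0, 0, -1],
  [0, 0, -3.3, 0, 0, 0, -1],
  [0, 0, -3.3, 0, 0, 0, -1],
])

```text
clock: 16.0
position: [0.6765, 0.0819, 0.2902]
tcp_rot: [-0.001, 0.225, 0.974, -0.0]
wrist_force: [0.0, -0.1, -0.7]
grip_width: 0.0195
grasp_force: 30.0
```

```bash
python3 - <<'E'
from h import *
Ox,Oy,az=np.load("scoop.npy"); u=np.array([np.cos(np.radians(az)),np.sin(np.radians(az))])
Rz=R.from_euler("z",az-180,degrees=True)*R.from_matrix([[-1,0,0],[0,1,0],[0,0,-1]])
print(observe()["grip_width"],togo([*(np.array([Ox,Oy])+.034*u),0.29],Rz),togo([*(np.array([Ox,Oy])+.034*u),0.129],Rz))
s=capture("scene"); print([t for t in toggles(s,0.012) if t[2]<.1])
E
```

```text
0.019462978886895774 [ 9.540e-01 -7.445e+00  1.000e-02 -2.000e-03 -8.000e-03 -3.446e+00] [ 9.510e-01 -7.443e+00  2.693e+00 -2.000e-03 -8.000e-03 -3.446e+00]
[(array([483., 411.]), array([0.6289, 0.6553]), 0.068, 0.037, -89.0), (array([321., 220.]), array([0.3953, 0.0577]), 0.082, 0.07, 50.7), (array([211., 184.]), array([ 0.5064, -0.317 ]), 0.093, 0.049, -40.3)]
```

>>> step_arm([
  [0.12, -0.93, 0, 0, 0, -1, -1],
  [0.24, -1.86, 0, 0, 0, -2, -1],
  [0.36, -2.8, 0, 0, 0, -3, -1],
  [0.48, -3.7, 0, 0, 0, -3.45, -1],
  [0.6, -4.6, 0, 0, 0, -3.45, -1],
  [0.7, -5.5, 0, 0, 0, -3.45, -1],
  [0.85, -6.5, 0, 0, 0, -3.45, -1],
  [0.95, -7.44, 0, 0, 0, -3.45, -1],
  [0.95, -7.44, 0.3, 0, 0, -3.45, -1],
  [0.95, -7.44, 1.2, 0, 0, -3.45, -1],
  [0.95, -7.44, 1.8, 0, 0, -3.45, -1],
  [0.95, -7.44, 1.8, 0, 0, -3.45, -1],
])

```text
clock: 17.55
position: [0.4276, -0.2926, 0.1798]
tcp_rot: [-0.003, -0.074, 0.997, 0.003]
wrist_force: [-0.0, 0.7, 0.6]
grip_width: 0.0194
grasp_force: 30.0
```

>>> step_arm([
  [0, 0, 0.4, 0, 0, 0, -1],
  [0, 0, 0.75, 0, 0, 0, -1],
  [0, 0, 0.89, 0, 0, 0, -1],
  [0, 0, 0.89, 0, 0, 0, -1],
  [0, 0, 0.89, 0, 0, 0, -1],
  [0, 0, 0.89, 0, 0, 0, -0.2],
  [0, 0, 0.89, 0, 0, 0, -0.2],
  [0, 0, 0.89, 0, 0, 0, -0.2],
  [0, 0, 0.89, 0, 0, 0, -0.2],
  [0, 0, 0, 0, 0, 0, -0.2],
  [0, 0, -1, 0, 0, 0, 0.2],
  [0, 0, -1.8, 0, 0, 0, 1],
])

```text
clock: 19.05
position: [0.4299, -0.2941, 0.2936]
tcp_rot: [0.0, -0.074, 0.997, -0.0]
wrist_force: [0.4, -1.7, -0.2]
grip_width: 0.0544
grasp_force: 0.0
```

```bash
python3 - <<'E'
from h import *
import pickle
c=capture("wrist"); pickle.dump(c,open("w5.pkl","wb"))
cv2.imwrite("pics/w5.png",cv2.resize(c["img"][20:320,130:430],(600,600)))
T=toggles(c,0.029); print([t for t in T if t[2]<.08]); print(Rt()[0])
Ox,Oy,az=np.load("scoop.npy"); u=np.array([np.cos(np.radians(az)),np.sin(np.radians(az))])
Rz=R.from_euler("z",az-180,degrees=True)*R.from_matrix([[-1,0,0],[0,1,0],[0,0,-1]])
g=np.array([Ox,Oy])-.108*u; print(togo([*g,0.22],Rz),togo([*g,0.1194],Rz))
E
```

```text
[(array([282., 325.]), array([ 0.5835, -0.2707]), 0.037, 0.019, 8.1)]
[ 0.43184337 -0.29541144  0.29937745]
[-2.314  0.033  1.338 -0.035  0.037  0.004] [-2.303  0.043  3.014 -0.035  0.037  0.004]
```

View pics/w5.png

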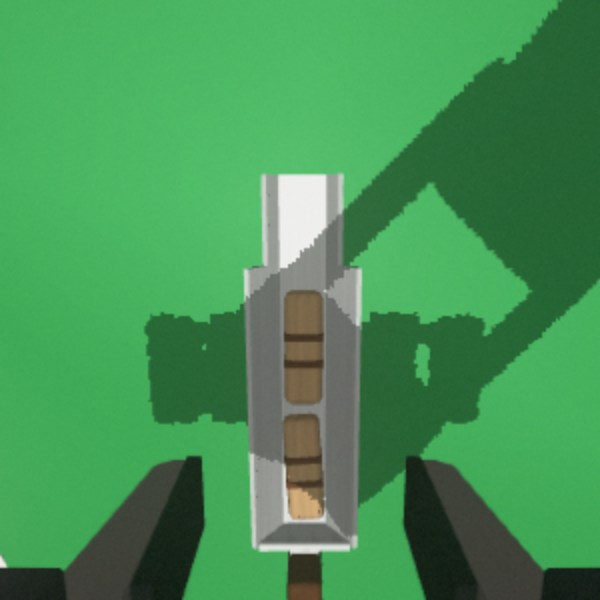

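Both toggles lie flat, end to end, in the trough. I'll grip the handle next.

>>> step_arm([
  [-0.8, 0.02, 0.3, 0, 0, 0, 0.6],
  [-1.6, 0.04, 0.8, 0, 0, 0, 0.4],
  [-2.31, 0.04, 1.2, 0, 0, 0, 0.2],
  [-2.31, 0.04, 1.4, 0, 0, 0, 0.2],
  [-2.31, 0.04, 1.9, 0, 0, 0, 0.2],
  [-2.31, 0.04, 2.5, 0, 0, 0, 0.2],
  [-2.31, 0.04, 2.9, 0, 0, 0, 0.2],
  [-2.31, 0.04, 3.01, 0, 0, 0, 0.2],
  [-2.31, 0.04, 3.01, 0, 0, 0, 0.2],
])

```text
clock: 20.23
position: [0.5662, -0.2715, 0.111]
tcp_rot: [-0.0, -0.074, 0.997, 0.0]
wrist_force: [0.5, -0.5, -0.2]
grip_width: 0.055
grasp_force: 0.0
```

>>> step_arm([
  [0, 0, 0, 0, 0, 0, -1],
  [0, 0, 0, 0, 0, 0, -1],
  [0, 0, 0, 0, 0, 0, -1],
  [0, 0, 0, 0, 0, 0, -1],
  [0, 0, 0, 0, 0, 0, -1],
  [0, 0, 0, 0, 0, 0, -1],
  [0, 0, 0, 0, 0, 0, -1],
])

```text
clock: 21.1
position: [0.5669, -0.2716, 0.1111]
tcp_rot: [0.0, -0.074, 0.997, -0.0]
wrist_force: [-1.1, -2.5, 4.9]
grip_width: 0.0178
grasp_force: 30.0
```

>>> step_arm([
  [0, 0, -0.1, 0, 0, 0, -1],
  [0, 0, -0.2, 0, 0, 0, -1],
  [0, 0, -0.35, 0, 0, 0, -1],
  [0, 0, -0.5, 0, 0, 0, -1],
  [0, 0, -0.7, 0, 0, 0, -1],
  [0, 0, -0.7, 0, 0, 0, -1],
  [0, 0, -0.7, 0, 0, 0, -1],
])

```text
clock: 21.98
position: [0.5665, -0.2712, 0.1527]
tcp_rot: [0.0, -0.074, 0.997, 0.0]
wrist_force: [-0.0, 0.4, -4.1]
grip_width: 0.018
grasp_force: 30.0
```

```bash
python3 - <<'E'
from h import *
import pickle
c=capture("wrist"); pickle.dump(c,open("w6.pkl","wb")); s=capture("side"); pickle.dump(s,open("s6.pkl","wb"))
p,r=Rt(); print(p,observe()["wrist_force"],observe()["moment"],observe()["grip_width"])
G=p+np.array([0,0,-.0694]); x=r.as_matrix()[:,0]; x=x/np.linalg.norm(x); z=-r.as_matrix()[:,2]
y=np.cross(z,x)
f=lambda a,b,h:G+(a+.108)*x+b*y+(h-.05)*z
pts=[f(.12,-.021,.023),f(.12,.021,.023),f(.075,-.029,.038),f(.075,.029,.038),f(.118,0,0)]
print(proj(c,pts).round(0).tolist(),proj(s,pts).round(0).tolist())
a=cv2.resize(c["img"][0:300,130:430],(560,560)); q=proj(s,[G])[0].astype(int); b=cv2.resize(s["img"][q[1]-70:q[1]+70,q[0]-110:q[0]+60],None,fx=4,fy=4)
cv2.imwrite("pics/w6.png",a[:, :]); cv2.imwrite("pics/s6.png",b); print("side crop origin",q-[110,70])
E
```

```text
[ 0.56634547 -0.27118214  0.15229888] [ 0.62269266  0.07735046 -3.34724013] [ 0.11725924 -0.22326947  0.00354128] 0.01787695763903495
[[330.0, -234.0], [233.0, -234.0], [353.0, -148.0], [210.0, -148.0], [281.0, -189.0]] [[252.0, 310.0], [258.0, 320.0], [267.0, 299.0], [276.0, 312.0], [256.0, 322.0]]
side crop origin [224 211]
```

View pics/w6.png

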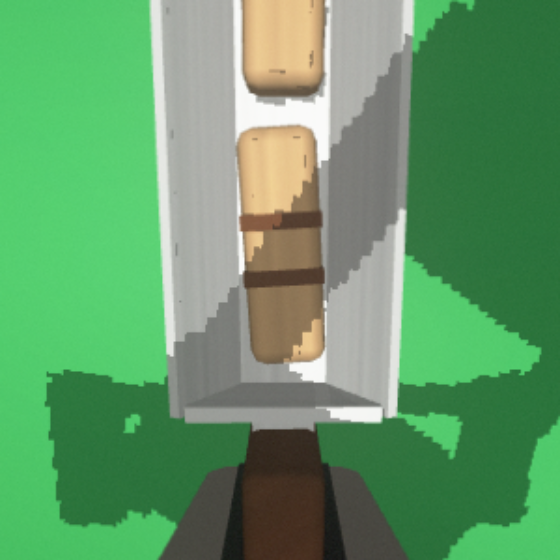

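```bash
python3 - <<'E'
from h import *
import pickle
s=pickle.load(open("s6.pkl","rb")); p,r=Rt()
M=r.as_matrix(); x=M[:,0]; z=-M[:,2]; y=np.cross(z,x)
f=lambda a,b,h:np.array([p[0],p[1],p[2]-.111])+(a+.1057)*x+b*y+h*z
P=[f(.12,-.02,.023),f(.12,.02,.023),f(.118,.013,0),f(.118,-.013,0),f(.075,.029,.038),f(-.078,.029,.038),f(.075,-.029,.038),f(-.135,.009,0),f(-.135,.009,.07)]
q=proj(s,P); o=np.array([224,211])
b=cv2.resize(s["img"][211:351,224:394],None,fx=4,fy=4)
for k in q: cv2.circle(b,tuple(((k-o+.5)*4).astype(int)),3,(0,0,255),1)
cv2.imwrite("pics/s6b.png",b)
E
```

```text
(no output)
```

View pics/s6b.png

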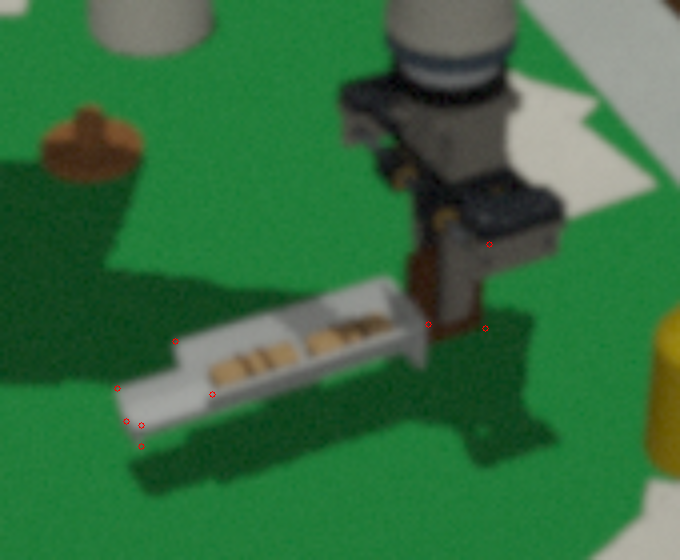

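The scoop is held level and matches the prediction. I'll measure the jar axis from the scene and side silhouettes.

```bash
python3 - <<'E'
from h import *
import pickle
out=[]
for n,(cx,cy),bw in(("scene",(358,275),30),("side",(261,210),30)):
    c=capture(n); pickle.dump(c,open(n+"7.pkl","wb"))
    hsv=cv2.cvtColor(c["img"],cv2.COLOR_BGR2HSV)
    m=cv2.inRange(hsv,(0,0,40),(180,75,255))
    es=[]
    for row in range(cy-9,cy+6):
        l=cx
        while m[row,l]: l-=1
        r_=cx
        while m[row,r_]: r_+=1
        es.append((row,l+.5,r_-.5))
    o=None; bis=[];wd=[]
    for row,l,r_ in es:
        o,D=ray(c,[(l,row),(r_,row)]); h=D[:,:2]/np.linalg.norm(D[:,:2],axis=1)[:,None]
        b=h.sum(0); bis.append(b/np.linalg.norm(b)); wd.append(np.degrees(np.arccos(h[0]@h[1])))
    b=np.median(bis,0); print(n,[(e[1],e[2]) for e in es[::5]],np.round(wd[::5],2)); out.append((o[:2],b,np.median(wd)))
(o1,b1,w1),(o2,b2,w2)=out
s=np.linalg.solve(np.c_[b1,-b2],o2-o1); J=o1+s[0]*b1; print("jar",J,"widths",2*s[0]*np.sin(np.radians(w1/2)),2*s[1]*np.sin(np.radians(w2/2)))
np.save("jar.npy",J)
a=[]
for n,w in(("scene7",(310,215)),("side7",(220,165))):
    c=pickle.load(open(n+".pkl","rb")); im=c["img"].copy()
    th=np.linspace(0,2*np.pi,24,endpoint=False)
    im=cv2.resize(im[w[1]:w[1]+90,w[0]:w[0]+90],None,fx=4,fy=4)
    for R_,col in((.035,(0,0,255)),(.03,(255,0,0))):
        for k in proj(c,np.c_[J[0]+R_*np.cos(th),J[1]+R_*np.sin(th),0*th+.145]): cv2.circle(im,tuple(((k-w+.5)*4).astype(int)),1,col,-1)
    a.append(im)
cv2.imwrite("pics/jar7.png",np.hstack(a))
E
```

```text
scene [(335.5, 380.5), (335.5, 379.5), (334.5, 378.5)] [8.23 8.13 8.22]
side [(244.5, 275.5), (245.5, 276.5), (245.5, 276.5)] [3.9  3.92 3.94]
jar [0.50092901 0.26241903] widths 0.10828130067444021 0.10896914139221071
```

View pics/jar7.png

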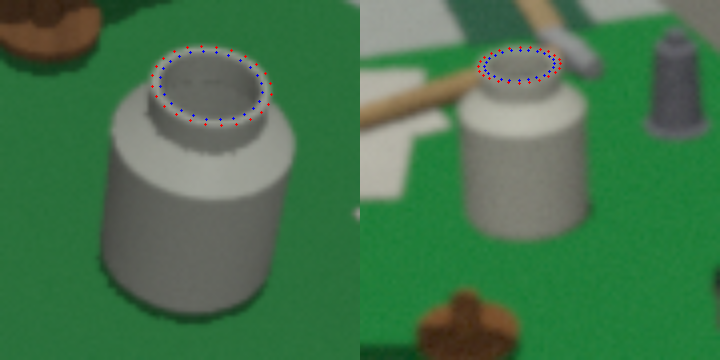

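The predicted rim circles lie on the seen rim in both views, so the jar is at (0.501,0.262). I'll carry the scoop level with gentle ramps to a hover before the mouth.

```bash
cat >> h.py <<'E'
AZ=170.; JX=np.array([.5009,.2624])
def pose(th,s=-.018,h=.003,side=0.):
    """TCP pose with scoop floor front edge (x=.118,z=.009) at s along nose dir from jar axis, h above rim, pitch th deg nose-down"""
    a=np.radians(AZ); n=np.array([np.cos(a),np.sin(a),0]); l=np.array([-n[1],n[0],0]); zz=np.array([0,0,1.])
    t=np.radians(th); X=n*np.cos(t)-zz*np.sin(t); Z=n*np.sin(t)+zz*np.cos(t)
    P=np.r_[JX,.145]+n*s+l*side+zz*h
    T=P+X*(-.1057-.118)+Z*(.111-.009)
    return T,R.from_matrix(np.c_[X,np.cross(-Z,X),-Z])
def rel(T0,R0,T,Rw): return np.round(np.r_[R0.inv().apply(T-T0)/.06,(R0.inv()*Rw).as_rotvec()/np.radians(10)],2)
E
python3 - <<'E'
from h import *
T,Rw=pose(0,h=.05); print(T); p,r=Rt(); print(p,togo(T,Rw)); print(observe()["q"])
E
```

```text
[0.73892803 0.22042924 0.297     ]
[ 0.56639576 -0.27117818  0.15226073] [-4.048e+00  7.683e+00 -2.412e+00  2.000e-03 -4.000e-03  1.845e+00]
[-4.48907038e-01  5.27301400e-01  1.73820743e+00 -2.54788383e-05
  8.76804084e-01 -2.16725248e+00]
```

>>> step_arm([
  [0, 0, -0.3, 0, 0, 0, -1],
  [0, 0, -0.8, 0, 0, 0, -1],
  [0, 0, -1.4, 0, 0, 0, -1],
  [0, 0.1, -1.9, 0, 0, 0.1, -1],
  [-0.05, 0.3, -2.3, 0, 0, 0.2, -1],
  [-0.15, 0.6, -2.41, 0, 0, 0.3, -1],
  [-0.35, 1, -2.41, 0, 0, 0.4, -1],
  [-0.6, 1.5, -2.41, 0, 0, 0.5, -1],
  [-0.9, 2, -2.41, 0, 0, 0.6, -1],
  [-1.2, 2.5, -2.41, 0, 0, 0.7, -1],
  [-1.5, 3, -2.41, 0, 0, 0.8, -1],
  [-1.8, 3.5, -2.41, 0, 0, 0.9, -1],
])

```text
clock: 23.68
position: [0.643, -0.0466, 0.2987]
tcp_rot: [0.001, 0.005, 1.0, -0.0]
wrist_force: [0.2, -0.4, -2.0]
grip_width: 0.0183
grasp_force: 30.0
```

>>> step_arm([
  [-0.3, 0.5, 0, 0, 0, 0.1, -1],
  [-0.6, 1, 0, 0, 0, 0.2, -1],
  [-0.9, 1.5, 0, 0, 0, 0.3, -1],
  [-1.2, 2, 0, 0, 0, 0.4, -1],
  [-1.5, 2.4, 0, 0, 0, 0.5, -1],
  [-1.7, 2.7, 0, 0, 0, 0.6, -1],
  [-1.8, 3, 0, 0, 0, 0.7, -1],
  [-1.85, 3.2, 0, 0, 0, 0.8, -1],
  [-1.85, 3.2, 0, 0, 0, 0.9, -1],
  [-1.85, 3.2, 0, 0, 0, 0.95, -1],
  [-1.85, 3.2, 0, 0, 0, 0.95, -1],
])

```text
clock: 25.05
position: [0.7553, 0.1425, 0.2975]
tcp_rot: [0.0, 0.088, 0.996, -0.0]
wrist_force: [0.5, -0.8, -3.4]
grip_width: 0.0176
grasp_force: 30.0
```

```bash
python3 - <<'E'
from h import *
import pickle
T,Rw=pose(0,h=.05); p,r=Rt(); print(p,T,togo(T,Rw)); 
T,Rw=pose(0); print("to entry",togo(T,Rw))
M=r.as_matrix(); X,Z=M[:,0],-M[:,2]; Y=np.cross(Z,X)
a=[]
for n in("scene","side"):
    c=capture(n); pickle.dump(c,open(n+"8.pkl","wb")); im=c["img"]
    q=proj(c,[.54,.26,.16])[0].astype(int)-[50,70]; im=cv2.resize(im[q[1]:q[1]+120,q[0]:q[0]+100],None,fx=4,fy=4)
    pts=[p-Z*.111+X*(.1057+a_)+Y*b_+Z*h_ for a_,b_,h_ in((.118,.013,0),(.118,-.013,0),(.12,.02,.023),(.12,-.02,.023),(.075,.029,.038),(.075,-.029,.038))]
    for k in proj(c,pts): cv2.circle(im,tuple(((k-q+.5)*4).astype(int)),3,(0,0,255),1)
    a.append(im)
cv2.imwrite("pics/hov8.png",np.hstack(a))
E
```

```text
[0.75525046 0.14245608 0.29749211] [0.73892803 0.22042924 0.297     ] [ 4.950e-01  1.232e+00  8.000e-03 -1.000e-03  0.000e+00 -9.000e-03]
to entry [ 4.950e-01  1.232e+00  7.910e-01 -1.000e-03  0.000e+00 -9.000e-03]
```

View pics/hov8.png

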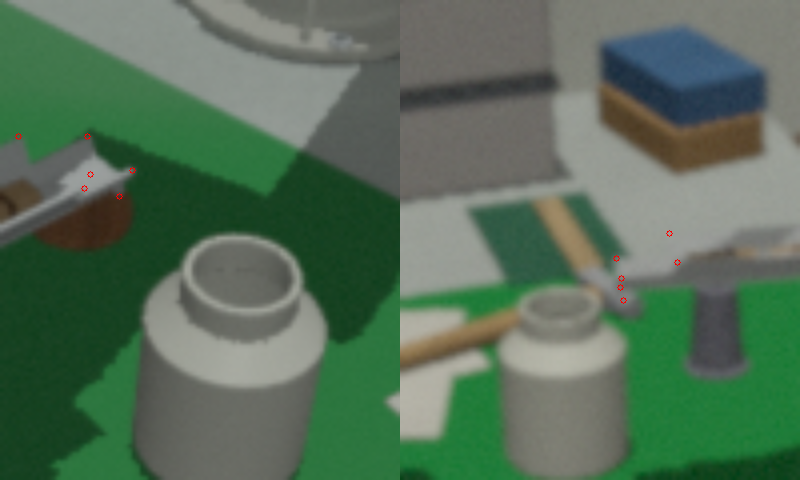

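The predicted lip corners sit on the seen nose in both views, with both toggles still aboard. I'll move over the mouth and lower the lip in.

>>> step_arm([
  [0.05, 0.15, 0, 0, 0, 0, -1],
  [0.15, 0.4, 0, 0, 0, 0, -1],
  [0.27, 0.7, 0, 0, 0, 0, -1],
  [0.38, 0.95, 0, 0, 0, 0, -1],
  [0.45, 1.15, 0, 0, 0, 0, -1],
  [0.49, 1.23, 0, 0, 0, 0, -1],
  [0.49, 1.23, 0.15, 0, 0, 0, -1],
  [0.49, 1.23, 0.35, 0, 0, 0, -1],
  [0.49, 1.23, 0.52, 0, 0, 0, -1],
  [0.49, 1.23, 0.52, 0, 0, 0, -1],
  [0.49, 1.23, 0.52, 0, 0, 0, -1],
])

```text
clock: 26.52
position: [0.7395, 0.2209, 0.2662]
tcp_rot: [0.0, 0.088, 0.996, 0.0]
wrist_force: [-1.0, -0.2, -3.0]
grip_width: 0.0178
grasp_force: 30.0
```

```bash
python3 - <<'E'
from h import *
import pickle
T,Rw=pose(0); p,r=Rt(); print(p,"to entry",togo(T,Rw))
M=r.as_matrix(); X,Z=M[:,0],-M[:,2]; Y=np.cross(Z,X)
a=[]
for n in("scene","side"):
    c=capture(n); im=c["img"]
    q=proj(c,[.52,.26,.16])[0].astype(int)-[50,50]; im=cv2.resize(im[q[1]:q[1]+100,q[0]:q[0]+100],None,fx=4,fy=4)
    a.append(im)
cv2.imwrite("pics/hov9.png",np.hstack(a))
T0,R0=pose(0)
for th,s,h in[(4,-.018,.003),(8,-.018,.002),(12,-.018,.001),(16,-.018,0),(20,-.018,-.001),(24,-.018,-.002),(28,-.018,-.003),(32,-.018,-.003),(36,-.018,-.004),(40,-.018,-.004),(44,-.018,-.004),(48,-.018,-.004)]: print(th,rel(T0,R0,*pose(th,s,h)))
E
```

```text
[0.73949885 0.22086456 0.26615789] to entry [ 0.008 -0.009  0.269  0.     0.001 -0.006]
4 [ 0.13 -0.   -0.26 -0.   -0.4   0.  ]
8 [ 0.27 -0.   -0.49 -0.   -0.8   0.  ]
12 [ 0.43 -0.   -0.7  -0.   -1.2   0.  ]
16 [ 0.61 -0.   -0.91  0.   -1.6   0.  ]
20 [ 0.81  0.   -1.11 -0.   -2.    0.  ]
24 [ 1.01 -0.   -1.29  0.   -2.4   0.  ]
28 [ 1.23  0.   -1.45 -0.   -2.8   0.  ]
32 [ 1.47 -0.   -1.62 -0.   -3.2   0.  ]
36 [ 1.71 -0.   -1.75  0.   -3.6   0.  ]
40 [ 1.97  0.   -1.88  0.   -4.   -0.  ]
44 [ 2.23  0.   -2.    0.   -4.4   0.  ]
48 [ 2.5  -0.   -2.09  0.   -4.8   0.  ]
```

View pics/hov9.png

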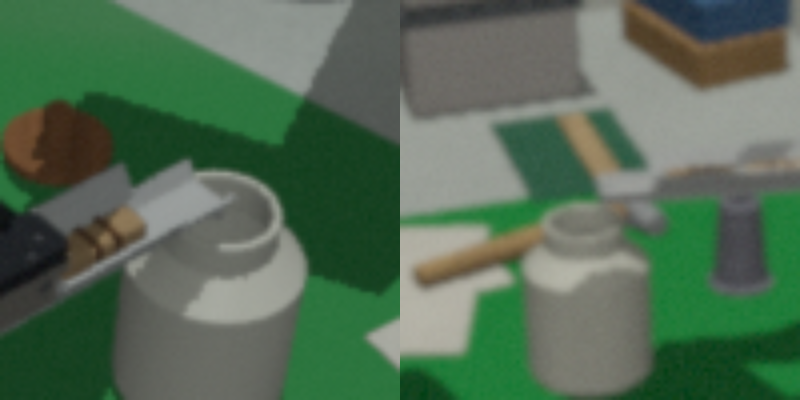

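The lip sits just above the mouth, centred, with the toggles in the trough. I'll lower it in and pause.

>>> step_arm([
  [0.01, 0, 0.1, 0, 0, 0, -1],
  [0.01, 0, 0.2, 0, 0, 0, -1],
  [0.01, 0, 0.29, 0, 0, 0, -1],
  [0.01, 0, 0.29, 0, 0, 0, -1],
  [0.01, 0, 0.29, 0, 0, 0, -1],
])

```text
clock: 27.25
position: [0.7388, 0.2212, 0.2487]
tcp_rot: [0.0, 0.088, 0.996, 0.0]
wrist_force: [-0.2, 0.5, -2.6]
grip_width: 0.0178
grasp_force: 30.0
```

>>> step_arm([
  [0.13, 0, -0.26, 0, -0.4, 0, -1],
  [0.27, 0, -0.49, 0, -0.8, 0, -1],
  [0.43, 0, -0.7, 0, -1.2, 0, -1],
  [0.61, 0, -0.91, 0, -1.6, 0, -1],
  [0.81, 0, -1.11, 0, -2, 0, -1],
  [1.01, 0, -1.29, 0, -2.4, 0, -1],
  [1.23, 0, -1.45, 0, -2.8, 0, -1],
  [1.47, 0, -1.62, 0, -3.2, 0, -1],
  [1.71, 0, -1.75, 0, -3.6, 0, -1],
  [1.97, 0, -1.88, 0, -4, 0, -1],
  [2.23, 0, -2, 0, -4.4, 0, -1],
  [2.5, 0, -2.09, 0, -4.8, 0, -1],
])

```text
clock: 28.75
position: [0.5905, 0.2474, 0.3751]
tcp_rot: [0.407, 0.08, 0.909, -0.035]
wrist_force: [-0.0, -0.2, -3.6]
grip_width: 0.018
grasp_force: 30.0
```

```bash
python3 - <<'E'
from h import *
import pickle
p,r=Rt(); T,Rw=pose(48,-.018,-.005); print(p,T,togo(T,Rw),observe()["q"].round(2))
for n in("wrist","scene"):
    c=capture(n); save(c,n+"10"); pickle.dump(c,open(n+"10.pkl","wb"))
    print(n,[ (t[0],t[2],t[3]) for t in toggles(c,0.16) if t[2]<.2])
# toggles visible inside trough: wood-coloured fraction in wrist trough region
M=r.as_matrix(); X,Z=M[:,0],-M[:,2]; Y=np.cross(Z,X)
c=pickle.load(open("wrist10.pkl","rb")); hsv=cv2.cvtColor(c["img"],cv2.COLOR_BGR2HSV)
for x in np.arange(-.06,.12,.02):
    k=proj(c,[p-Z*.111+X*(.1057+x)+Z*.02])[0]
    if 0<=k[0]<560 and 0<=k[1]<420: print(round(x,2),k.round(),hsv[int(k[1]),int(k[0])])
E
```

```text
[0.59049268 0.24735517 0.37507822] [0.59138782 0.24644456 0.37449282] [-0.004 -0.012  0.019  0.     0.017 -0.011] [ 0.62  0.15  1.95 -1.04  0.67 -0.04]
wrist []
scene [(array([483., 411.]), 0.056, 0.03), (array([443., 326.]), 0.19, 0.019), (array([319., 222.]), 0.069, 0.041), (array([313., 192.]), 0.141, 0.017), (array([144., 190.]), 0.187, 0.054)]
-0.06 [281. 182.] [ 38   8 130]
-0.04 [281. 142.] [ 45   4 131]
-0.02 [281. 100.] [ 38   8 136]
0.0 [281.  56.] [ 45   5 197]
0.02 [281.   9.] [ 40   6 135]
```

>>> step_arm([
  [0, 0, 0, 0, 0, 0, -1],
  [0, 0, 0, 0, 0, 0, -1],
  [0, 0, 0, 0, 0, 0, -1],
  [0, 0, 0, 0, 0, 0, -1],
  [0, 0, 0, 0, 0, 0, -1],
  [0, 0, 0, 0, 0, 0, -1],
])

```text
clock: 29.6
position: [0.5911, 0.2473, 0.374]
tcp_rot: [0.405, 0.08, 0.91, -0.036]
wrist_force: [0.2, -0.4, -1.4]
grip_width: 0.0178
grasp_force: 30.0
```

```bash
python3 - <<'E'
from h import *
p,r=Rt(); M=r.as_matrix(); X,Z=M[:,0],-M[:,2]; Y=np.cross(Z,X)
a=[]
for n in("scene","side"):
    c=capture(n)
    print(n,[(t[0],t[1],t[2],t[3]) for t in toggles(c,0.012) if t[2]<.1])
    q=proj(c,[.52,.26,.18])[0].astype(int)-[50,60]; a.append(cv2.resize(c["img"][q[1]:q[1]+120,q[0]:q[0]+100],None,fx=4,fy=4))
    hsv=cv2.cvtColor(c["img"],cv2.COLOR_BGR2HSV)
    for x in(.03,.05,.07,.09,.11):
        k=proj(c,[p-Z*.111+X*(.1057+x)+Z*.018])[0].astype(int); print(x,k,hsv[k[1],k[0]])
cv2.imwrite("pics/pour11.png",np.hstack(a))
E
```

```text
scene [(array([483., 411.]), array([0.6287, 0.6552]), 0.068, 0.038), (array([319., 223.]), array([0.4139, 0.0614]), 0.081, 0.046)]
0.03 [343 226] [70 10 79]
0.05 [347 229] [75 13 78]
0.07 [350 231] [80 10 78]
0.09 [354 234] [75  7 78]
0.11 [357 236] [75  6 80]
side []
0.03 [279 161] [45 11 92]
0.05 [275 165] [45 11 94]
0.07 [271 170] [45 11 97]
0.09 [267 174] [ 45   5 107]
0.11 [264 178] [ 40   7 105]
```

No wood colour shows in the trough or on the bench, so both toggles are in the jar. I'll back out and re-level.

```bash
python3 - <<'E'
from h import *
T0,R0=pose(48,-.018,-.005)
for th,h in[(48,.01),(44,.025),(38,.04),(32,.05),(26,.055),(20,.06),(14,.06),(8,.06),(0,.06)]: print(th,rel(T0,R0,*pose(th,-.018,h)))
T1,R1=pose(0,-.018,.06); print(T1,"to bench hover",rel(T1,R1,np.array([.68,-.16,.307]),R1))
E
```

```text
48 [-0.19  0.   -0.17  0.    0.    0.  ]
44 [-0.48  0.   -0.07  0.    0.4   0.  ]
38 [-0.8   0.    0.17 -0.    1.    0.  ]
32 [-1.01 -0.    0.48 -0.    1.6   0.  ]
26 [-1.11  0.    0.85 -0.    2.2   0.  ]
20 [-1.17  0.    1.22 -0.    2.8  -0.  ]
14 [-1.12 -0.    1.65  0.    3.4  -0.  ]
8 [-1.03 -0.    2.07  0.    4.    0.  ]
0 [-0.83  0.    2.61  0.    4.8   0.  ]
[0.73892803 0.22042924 0.307     ] to bench hover [-0.13 -6.41  0.    0.    0.    0.  ]
```

>>> step_arm([
  [-0.19, 0, -0.17, 0, 0, 0, -1],
  [-0.48, 0, -0.07, 0, 0.4, 0, -1],
  [-0.8, 0, 0.17, 0, 1, 0, -1],
  [-1.01, 0, 0.48, 0, 1.6, 0, -1],
  [-1.11, 0, 0.85, 0, 2.2, 0, -1],
  [-1.17, 0, 1.22, 0, 2.8, 0, -1],
  [-1.12, 0, 1.65, 0, 3.4, 0, -1],
  [-1.03, 0, 2.07, 0, 4, 0, -1],
  [-0.83, 0, 2.61, 0, 4.8, 0, -1],
  [-0.83, 0, 2.61, 0, 4.8, 0, -1],
  [-0.83, 0, 2.61, 0, 4.8, 0, -1],
])

```text
clock: 31.08
position: [0.7385, 0.2213, 0.3069]
tcp_rot: [0.001, 0.088, 0.996, -0.0]
wrist_force: [-0.7, -0.2, -1.9]
grip_width: 0.0175
grasp_force: 30.0
```

>>> step_arm([
  [0, -0.4, 0, 0, 0, 0, -1],
  [0, -1, 0, 0, 0, 0, -1],
  [0, -1.7, 0, 0, 0, 0, -1],
  [-0.05, -2.5, 0, 0, 0, 0, -1],
  [-0.05, -3.3, 0, 0, 0, 0, -1],
  [-0.1, -4.1, 0, 0, 0, 0, -1],
  [-0.1, -4.9, 0, 0, 0, 0, -1],
  [-0.1, -5.6, 0.4, 0, 0, 0, -1],
  [-0.13, -6.1, 1, 0, 0, 0, -1],
  [-0.13, -6.4, 1.8, 0, 0, 0, -1],
  [-0.13, -6.4, 2.5, 0, 0, 0, -1],
  [-0.13, -6.4, 2.5, 0, 0, 0, -1],
])

```text
clock: 32.58
position: [0.6766, -0.1584, 0.1552]
tcp_rot: [-0.002, 0.088, 0.996, -0.0]
wrist_force: [0.2, 0.3, -3.2]
grip_width: 0.0178
grasp_force: 30.0
```

```bash
python3 - <<'E'
from h import *
p,r=Rt(); o=observe(); print(p,r.as_matrix()[2].round(3),o["wrist_force"],o["joint_velocities"].round(3),(p[2]-.111)/.06)
E
```

```text
[ 0.67664262 -0.15835143  0.15520665] [ 0.003 -0.    -1.   ] [ 0.19032428  0.27853073 -3.19426012] [ 0.011 -0.044 -0.063  0.004  0.036  0.002] 0.7367774327747154
```

>>> step_arm([
  [0, 0, 0.2, 0, 0, 0, -1],
  [0, 0, 0.45, 0, 0, 0, -1],
  [0, 0, 0.6, 0, 0, 0, -1],
  [0, 0, 0.7, 0, 0, 0, -1],
  [0, 0, 0.75, 0, 0, 0, -1],
  [0, 0, 0.75, 0, 0, 0, -1],
  [0, 0, 0.75, 0, 0, 0, -1],
])

```text
clock: 33.45
position: [0.6791, -0.1583, 0.1115]
tcp_rot: [0.0, 0.088, 0.996, 0.0]
wrist_force: [-0.2, 1.2, -1.8]
grip_width: 0.0177
grasp_force: 30.0
```

>>> step_arm([
  [0, 0, 0, 0, 0, 0, -0.4],
  [0, 0, 0, 0, 0, 0, -0.2],
  [0, 0, 0, 0, 0, 0, 0],
  [0, 0, 0, 0, 0, 0, 0.2],
  [0, 0, 0, 0, 0, 0, 0.2],
  [0, 0, -0.5, 0, 0, 0, 0.2],
  [0, 0, -1.4, 0, 0, 0, 0.2],
  [0, 0, -2.4, 0, 0, 0, 1],
  [0, 0, -3.4, 0, 0, 0, 1],
  [0, 0, -3.4, 0, 0, 0, 1],
  [0, 0, -3.4, 0, 0, 0, 1],
])

```text
clock: 34.83
position: [0.6787, -0.1582, 0.3148]
tcp_rot: [-0.0, 0.088, 0.996, 0.0]
wrist_force: [-0.7, 0.1, -0.6]
grip_width: 0.0915
grasp_force: 0.0
```

```bash
python3 - <<'E'
from h import *
p,r=Rt(); print(p)
for n in("scene","side"):
    c=capture(n); hsv=cv2.cvtColor(c["img"],cv2.COLOR_BGR2HSV)
    m=cv2.inRange(hsv,(0,80,20),(18,255,200))
    for k in cv2.findContours(m,cv2.RETR_EXTERNAL,cv2.CHAIN_APPROX_NONE)[0]:
        if 40<cv2.contourArea(k)<900: x,y,w,h=cv2.boundingRect(k); print(n,(x,y,w,h),onz(c,[(x+w/2,y+h/2)],.02)[0].round(3))
    print(proj(c,[[.398,.062,.03],[.68,-.16,.04]]).round())
print("above mouth", togo([.5009+.02,.2624,.33])," lid",togo([.3985,.062,.25]))
E
```

```text
[ 0.67871495 -0.15816745  0.31476149]
scene (430, 287, 25, 78) [0.502 0.502 0.02 ]
scene (187, 215, 21, 26) [ 0.673 -0.169  0.02 ]
scene (308, 209, 27, 21) [0.401 0.064 0.02 ]
scene (549, 0, 11, 17) [-2.706 -0.236  0.02 ]
[[322. 216.]
 [196. 225.]]
side (348, 255, 18, 21) [ 0.691 -0.143  0.02 ]
side (235, 238, 23, 18) [0.402 0.062 0.02 ]
side (16, 181, 16, 12) [-0.371  0.79   0.02 ]
side (320, 139, 22, 22) [0.942 0.715 0.02 ]
side (0, 133, 15, 46) [-0.503  1.185  0.02 ]
side (270, 127, 40, 20) [0.817 0.932 0.02 ]
side (170, 52, 39, 84) [0.454 1.853 0.02 ]
[[245. 245.]
 [356. 264.]]
above mouth [ 3.807  6.443 -0.267  0.     0.     0.   ]  lid [5.228 2.798 1.071 0.    0.    0.   ]
```

>>> step_arm([
  [0.5, 0.9, -0.3, 0, 0, 0, 1],
  [1, 1.8, -0.3, 0, 0, 0, 1],
  [1.6, 2.7, -0.3, 0, 0, 0, 1],
  [2.1, 3.6, -0.3, 0, 0, 0, 1],
  [2.7, 4.5, -0.3, 0, 0, 0, 1],
  [3.2, 5.4, -0.3, 0, 0, 0, 1],
  [3.9, 6.43, -0.3, 0, 0, 0, 1],
  [4.12, 6.4, -0.3, 0, 0, 0, 1],
  [4.12, 6.4, -0.3, 0, 0, 0, 1],
  [4.12, 6.4, -0.3, 0, 0, 0, 1],
])

```text
clock: 36.17
position: [0.5029, 0.2624, 0.3324]
tcp_rot: [-0.0, 0.088, 0.996, -0.001]
wrist_force: [0.5, -0.3, -0.9]
grip_width: 0.0918
grasp_force: 0.0
```

```bash
python3 - <<'E'
from h import *
import pickle
p,r=Rt(); print(p)
c=capture("wrist"); save(c,"w12"); pickle.dump(c,open("w12.pkl","wb"))
th=np.linspace(0,2*np.pi,72,endpoint=False)
q=proj(c,np.c_[.5009+.03*np.cos(th),.2624+.03*np.sin(th),0*th+.145]); print(q.mean(0),q.min(0),q.max(0))
hsv=cv2.cvtColor(c["img"],cv2.COLOR_BGR2HSV); m=np.zeros(hsv.shape[:2],np.uint8); cv2.fillPoly(m,[q.astype(int)],255)
w=cv2.inRange(hsv,(8,60,40),(26,255,255))&m; print("wood px",(w>0).sum(),"of",(m>0).sum())
print(cv2.connectedComponentsWithStats(w)[2][1:])
# jar rim: outer circle of white region
white=cv2.inRange(hsv,(0,0,60),(180,60,255)); 
for R_ in(.026,.0325,.038): 
    k=proj(c,np.c_[.5009+R_*np.cos(th),.2624+R_*np.sin(th),0*th+.145]).astype(int); print(R_,hsv[k[::6,1],k[::6,0],2])
cv2.imwrite("pics/w12c.png",cv2.resize(c["img"][100:320,150:410],None,fx=3,fy=2.7))
print("lid",togo([.399,.062,.25]))
E
```

```text
[0.50294444 0.26239943 0.33240688]
[281.03811785 212.58628741] [244.46506277 176.79019653] [317.61863886 247.36064721]
wood px 38 of 4162
[[288 179  17   9  38]]
0.026 [ 98  95  94 139 141 142 143 141 140  92  95  97]
0.0325 [143 142 140 138 141 226 228 226 141 139 142 144]
0.038 [111 114 118 125 129 209 210 210 127 122 116 117]
lid [ 1.125 -3.588  1.381  0.     0.     0.   ]
```

View pics/w12c.png

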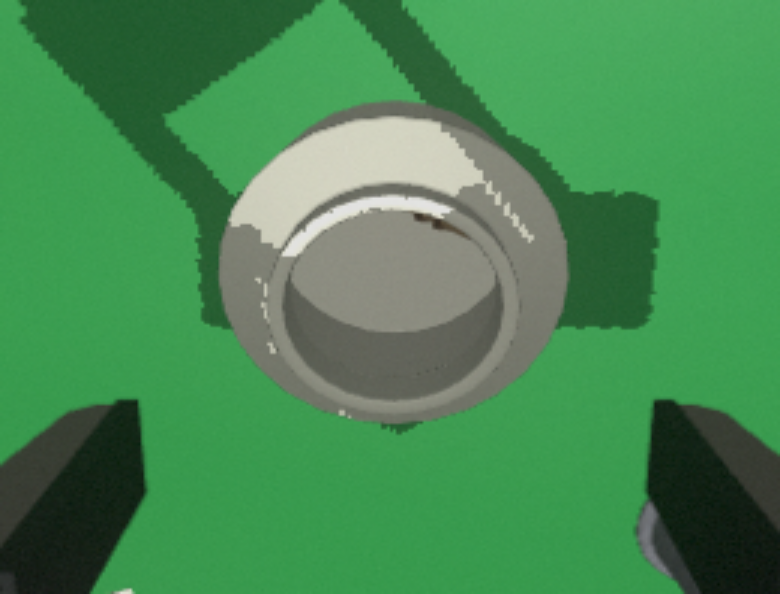

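The mouth ring is where expected, and a sliver of a toggle shows inside at the upper edge (435,222). I'll go to the lid.

>>> step_arm([
  [0.2, -0.6, 0, 0, 0, 0, 1],
  [0.4, -1.2, 0, 0, 0, 0, 1],
  [0.6, -1.9, 0.3, 0, 0, 0, 1],
  [0.8, -2.6, 0.7, 0, 0, 0, 1],
  [1, -3.2, 1.1, 0, 0, 0, 1],
  [1.12, -3.59, 1.38, 0, 0, 0, 1],
  [1.12, -3.59, 1.38, 0, 0, 0, 1],
  [1.12, -3.59, 1.38, 0, 0, 0, 1],
  [1.12, -3.59, 1.38, 0, 0, 0, 1],
])

```text
clock: 37.35
position: [0.4, 0.0631, 0.2512]
tcp_rot: [0.001, 0.087, 0.996, 0.0]
wrist_force: [-0.1, -0.1, 0.1]
grip_width: 0.0919
grasp_force: 0.0
```

```bash
python3 - <<'E'
from h import *
p,r=Rt(); print(p)
c=capture("wrist"); hsv=cv2.cvtColor(c["img"],cv2.COLOR_BGR2HSV)
m=cv2.inRange(hsv,(3,80,30),(22,255,255)); m[300:]=0; m[:,:190]=0; m[:,370:]=0
k=max(cv2.findContours(m,cv2.RETR_EXTERNAL,cv2.CHAIN_APPROX_NONE)[0],key=cv2.contourArea); print(cv2.boundingRect(k))
P=onz(c,cv2.convexHull(k).reshape(-1,2),0.022)[:,:2].astype(np.float32)
ctr,rad=cv2.minEnclosingCircle(P); print("lid",ctr,rad); print(togo([*ctr,.1152]))
for n in("scene","side"):
    c=capture(n); print(n,[(t[0],t[1],t[2],t[3]) for t in toggles(c,0.012) if t[2]<.1])
E
```

```text
[0.40004839 0.06311872 0.2512122 ]
(238, 161, 85, 83)
lid (0.4002809524536133, 0.06180185079574585) 0.040528617799282074
[-0.008 -0.022  2.265  0.     0.     0.   ]
scene [(array([483., 411.]), array([0.6289, 0.6553]), 0.068, 0.037), (array([323., 221.]), array([0.3929, 0.0676]), 0.084, 0.056)]
side [(array([246., 248.]), array([0.4009, 0.0703]), 0.086, 0.082), (array([225., 192.]), array([0.4136, 0.4773]), 0.071, 0.044)]
```

>>> step_arm([
  [0, -0.02, 0.8, 0, 0, 0, 1],
  [0, -0.02, 1.5, 0, 0, 0, 1],
  [0, -0.02, 2, 0, 0, 0, 0.3],
  [0, -0.02, 2.26, 0, 0, 0, 0.3],
  [0, -0.02, 2.26, 0, 0, 0, 0.3],
  [0, -0.02, 2.26, 0, 0, 0, -1],
  [0, -0.02, 2.26, 0, 0, 0, -1],
  [0, -0.02, 2.26, 0, 0, 0, -1],
  [0, -0.02, 2.26, 0, 0, 0, -1],
  [0, -0.02, 2.26, 0, 0, 0, -1],
  [0, -0.02, 2.26, 0, 0, 0, -1],
  [0, -0.02, 2.26, 0, 0, 0, -1],
])

```text
clock: 39.0
position: [0.399, 0.0615, 0.1152]
tcp_rot: [0.0, 0.088, 0.996, 0.0]
wrist_force: [-0.8, 0.3, 7.4]
grip_width: 0.0232
grasp_force: 30.0
```

>>> step_arm([
  [0, 0, -0.2, 0, 0, 0, -1],
  [0, 0, -0.8, 0, 0, 0, -1],
  [0, 0, -1.6, 0, 0, 0, -1],
  [0, 0, -2.5, 0, 0, 0, -1],
  [0, 0, -3.2, 0, 0, 0, -1],
  [0, 0, -3.2, 0, 0, 0, -1],
  [0, 0, -3.2, 0, 0, 0, -1],
])

```text
clock: 39.88
position: [0.3981, 0.0613, 0.3064]
tcp_rot: [-0.0, 0.088, 0.996, -0.0]
wrist_force: [0.2, 0.1, -2.2]
grip_width: 0.023
grasp_force: 30.0
```

```bash
python3 - <<'E'
from h import *
p,r=Rt(); o=observe(); print(p,o["grip_width"],o["grasp_force"])
# where is the lid held? disc from scene: skip; assume knob under TCP
print(togo([.5009,.2624,.295]),togo([.5009,.2624,.2485]))
E
```

```text
[0.39806681 0.06130069 0.3063999 ] 0.023000461665926997 29.997994601726532
[-1.103  3.599  0.188  0.     0.     0.   ] [-1.103  3.599  0.963  0.     0.     0.   ]
```

>>> step_arm([
  [-0.2, 0.6, -0.1, 0, 0, 0, -1],
  [-0.4, 1.3, -0.1, 0, 0, 0, -1],
  [-0.6, 2, -0.1, 0, 0, 0, -1],
  [-0.8, 2.7, -0.1, 0, 0, 0, -1],
  [-1, 3.3, 0, 0, 0, 0, -1],
  [-1.08, 3.59, 0.1, 0, 0, 0, -1],
  [-1.08, 3.59, 0.2, 0, 0, 0, -1],
  [-1.08, 3.59, 0.4, 0, 0, 0, -1],
  [-1.08, 3.59, 0.6, 0, 0, 0, -1],
  [-1.08, 3.59, 0.6, 0, 0, 0, -1],
  [-1.08, 3.59, 0.6, 0, 0, 0, -1],
  [-1.08, 3.59, 0.6, 0, 0, 0, -1],
])

```text
clock: 41.38
position: [0.5004, 0.2622, 0.2714]
tcp_rot: [0.0, 0.088, 0.996, 0.0]
wrist_force: [-0.3, -0.4, -0.5]
grip_width: 0.0233
grasp_force: 30.0
```

```bash
python3 - <<'E'
from h import *
p,r=Rt(); print(p,observe()["wrist_force"]); print(togo([.4997,.2621,.249]))
# check held disc centre from wrist view: disc top z = tcp-.0932
c=capture("wrist"); hsv=cv2.cvtColor(c["img"],cv2.COLOR_BGR2HSV)
m=cv2.inRange(hsv,(3,80,30),(22,255,255)); m[300:]=0; m[:,:190]=0; m[:,370:]=0
k=max(cv2.findContours(m,cv2.RETR_EXTERNAL,cv2.CHAIN_APPROX_NONE)[0],key=cv2.contourArea); print(cv2.boundingRect(k))
P=onz(c,cv2.convexHull(k).reshape(-1,2),p[2]-.0932)[:,:2].astype(np.float32); print(cv2.minEnclosingCircle(P))
E
```

```text
[0.50035372 0.26220715 0.27144323] [-0.30214194 -0.39509323 -0.48216675]
[ 0.011 -0.004  0.374  0.     0.     0.   ]
(211, 192, 143, 108)
((0.5004140734672546, 0.26252830028533936), 0.040119193494319916)
```

>>> step_arm([
  [0, 0, 0.15, 0, 0, 0, -1],
  [0, 0, 0.28, 0, 0, 0, -1],
  [0, 0, 0.35, 0, 0, 0, -1],
  [0, 0, 0.38, 0, 0, 0, -1],
  [0, 0, 0.38, 0, 0, 0, -1],
  [0, 0, 0.38, 0, 0, 0, -1],
])

```text
clock: 42.18
position: [0.5001, 0.2622, 0.2482]
tcp_rot: [-0.0, 0.088, 0.996, -0.0]
wrist_force: [-1.1, -1.4, 2.2]
grip_width: 0.0235
grasp_force: 30.0
```

>>> step_arm([
  [0, 0, 0, 0, 0, 0, -0.4],
  [0, 0, 0, 0, 0, 0, -0.2],
  [0, 0, 0, 0, 0, 0, 0.2],
  [0, 0, 0, 0, 0, 0, 0.2],
  [0, 0, 0, 0, 0, 0, 0.2],
  [0, 0, -0.5, 0, 0, 0, 0.4],
  [0, 0, -1.2, 0, 0, 0, 1],
  [0, 0, -1.5, 0, 0, 0, 1],
  [0, 0, -1.5, 0, 0, 0, 1],
  [0, 0, -1.5, 0, 0, 0, 1],
])

```text
clock: 43.42
position: [0.4996, 0.2619, 0.3366]
tcp_rot: [-0.001, 0.088, 0.996, -0.001]
wrist_force: [0.6, -0.7, 0.2]
grip_width: 0.0916
grasp_force: 0.0
```

```bash
python3 - <<'E'
from h import *
p,r=Rt(); print(p)
def tri(S,a,D,b):
    o1,d1=ray(S,[a]);o2,d2=ray(D,[b]);d1=d1[0];d2=d2[0]
    s=np.linalg.lstsq(np.c_[d1,-d2],o2-o1,rcond=None)[0]; p,q=o1+s[0]*d1,o2+s[1]*d2;return ((p+q)/2).round(4),np.linalg.norm(p-q).round(4)
c=capture("wrist"); hsv=cv2.cvtColor(c["img"],cv2.COLOR_BGR2HSV)
m=cv2.inRange(hsv,(3,80,30),(22,255,255)); m[290:]=0; m[:,:190]=0; m[:,370:]=0
k=max(cv2.findContours(m,cv2.RETR_EXTERNAL,cv2.CHAIN_APPROX_NONE)[0],key=cv2.contourArea)
P=onz(c,cv2.convexHull(k).reshape(-1,2),.155)[:,:2].astype(np.float32); print(cv2.boundingRect(k),cv2.minEnclosingCircle(P),np.ptp(P,axis=0))
C=[]
for n,q in(("scene",(363,235)),("side",(260,182))):
    c=capture(n); hsv=cv2.cvtColor(c["img"],cv2.COLOR_BGR2HSV); m=cv2.inRange(hsv,(3,80,20),(22,255,255))
    k=[k for k in cv2.findContours(m,cv2.RETR_EXTERNAL,cv2.CHAIN_APPROX_NONE)[0] if cv2.contourArea(k)>60 and abs(k.reshape(-1,2).mean(0)-q).max()<25]
    k=max(k,key=cv2.contourArea); x,y,w,h=cv2.boundingRect(k); print(n,(x,y,w,h))
    th=np.linspace(0,2*np.pi,40); d=np.vstack([proj(c,np.c_[.5009+R_*np.cos(th),.2624+R_*np.sin(th),0*th+z]) for R_,z in((.041,.145),(.041,.155),(.012,.185))])
    print(" expected",d.min(0).round(1),(d.max(0)-d.min(0)).round(1))
    print([(t[0],t[1],t[2]) for t in toggles(c,0.012) if t[2]<.075])
E
```

```text
[0.49958156 0.26192126 0.33662819]
(233, 170, 100, 96) ((0.5010136365890503, 0.2622468173503876), 0.04059471935033798) [0.08041024 0.08066379]
scene (346, 221, 34, 27)
 expected [344.9 219.5] [35.6 28.3]
[(array([483., 411.]), array([0.6289, 0.6553]), 0.068)]
side (218, 159, 53, 38)
 expected [247.3 168.7] [24.1 17.5]
[]
```

The lid is seated: its radius and position match the height it has when fully on. The scoop stands empty on the bench, so I'm handing in.

```bash
python3 -c "
from plant import job_done; print(job_done())"
```

```text
the job is handed in; nothing more can be done
None
```

Job handed in: two toggles were present and both were tipped from the scoop into the jar (one is visible inside, and none were left on the bench or in the scoop); the empty scoop stands upright on the bench clear of the jar, the lid is fully back on, and the run took 43 s of the 210 s allowed.

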